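# Bond a phone display in the sliding spring press

## Task

Move the sled by its upright tab until the phone lying on it is centred under the pad of the press, then push the plunger's head down fully to its stop and keep it there for a good second so that the display bonds, and let it come up. Then bring the sled back against the stop at the open end of the rail, with the phone still lying in its nest. Do not touch the phone itself with the gripper, and leave the other things on the counter where they are.

Things in the scene. Friction and masses are not known exactly. Their poses are not given: they have to be found in the camera images.
- jig: Fixed jig: aluminium base 150 x 465 x 12 mm, steel rail along its middle, dark steel C-frame press. Origin: on the counter (z = 0) under the pressing axis. +y runs along the rail to the open end, +x away from the robot; yaw within +-0.3 rad. Column at x -112 to -80, y +-25 mm; press arm at x -112 to +28, y +-25, z 95 to 125 mm. Black marks on base and sled meet at y = 0; no stop.
- open_stop (a point): Middle between the inner faces of the two dark steel stop blocks at the open end of the rail, 24 mm above the counter, at y = +320 mm in the jig's frame. The sled's end edge meets these faces when the sled's origin is at y = +170 mm in the jig's frame. (Like blocks end the rail beyond the press, at y = -120 mm.)
- sled: Clear plastic sled, about 0.5 kg, loose on the rail and guided by it (2 mm side play); slides along the jig's y with a few N of friction and stays where left. Deck 100 x 235 mm. Origin: its underside, 12 mm above the counter, under the centre of the phone nest; axes parallel to the jig's; deck from y -85 to +150 mm, its top at z 22 mm. Aligned with the press when at y = 0 in the jig's frame.
- tab_top (a point): Middle of the top of the sled's upright aluminium tab, by which it is moved: 14 mm thick along the rail, 50 mm wide across it, standing 58 mm above the deck. This point is at y +120, z +80 mm from the sled's origin, 92 mm above the counter. More than 25 mm free all round it.
- phone: The phone being bonded: black display lying on a silver frame, one slab 72 x 150 x 10 mm, about 0.18 kg, loose in the sled's nest (2 mm play inside 6 mm high lips), its long side along the rail. Origin: centre of its underside, 34 mm above the counter; z up.
- plunger (a joint): Travel of the press's spring plunger in m: 0 = up (rest), 0.026 = fully down on its stop. Spring: about 5 N to start, about 15 N at the stop with a phone underneath; rises by itself when let go.
- plunger_top (a point): Centre of the flat top of the plunger's round black head (60 mm diameter, 16 mm thick). On the pressing axis, 170 mm above the counter when up, 144 mm when fully down; nothing above it.
- pad: The black rubber pressing pad on the plunger's lower end, 44 mm diameter, 12 mm thick, sprung by up to 7 mm. Origin: centre of its pressing face, on the pressing axis, 67 mm above the counter when up (23 mm above the phone's top face).
- roller: White silicone hand roller, 165 mm long, 34 mm drum, lying on the counter on the far side of the jig. Bystander. Origin: its underside.
- hex_driver: Brass hex standoff driver, 165 mm long, 16 mm square brass grip, lying on the far side of the jig. Bystander. Origin: its underside.
- spare_display: Bare black replacement display, flat slab 70 x 148 x 7 mm, on the counter to the right. Bystander, not the one on the sled. Origin: its underside.
- bare_frame: Empty silver frame 74 x 150 x 8 mm, flat on the counter to the right. Bystander. Origin: its underside.
- screw_tray: Grey divided screw tray 100 x 150 x 22 mm, to the left. Bystander. Origin: its underside.
- screwdriver: Screwdriver 150 mm long, lying to the left. Bystander. Origin: its underside.
Things that resemble listed ones, but are neither listed nor needed, are in the scene too. Leave any blue or yellow look-alike of the phone alone.

How it is judged:
On the way, in this order (a step that is already met when the one before it is completed fails the run):
1. the phone is centred under the raised pad (within 8 mm) and at rest (horizontal distance between phone and pad below 0.008 m and linear speed of phone below 0.01 m/s and value of joint plunger below 0.003 m and x of phone in the frame of sled between -0.006 and 0.006 m and y of phone in the frame of sled between -0.006 and 0.006 m and z of phone in the frame of sled between 0.017 and 0.027 m), for 0.3 s.
2. the plunger is on its stop (within 1.5 mm), its pad pressing the centred phone (within 10 mm), for 0.8 s (value of joint plunger above 0.0245 m and contact force between pad and phone above 2 N and horizontal distance between phone and pad below 0.01 m), for 0.8 s.
At the end, for the whole second after the job is handed in: The sled lies flat on the rail with its end edge within 8 mm of the open-end stop, the phone lies flat in its nest on the sled (within 6 mm of the nest's centre), the plunger is up again (within 3 mm), and all is at rest (y of sled in the frame of jig above 0.162 m and z of sled in the frame of jig below 0.016 m and angle between sled's own z axis and vertical below 0.04 rad and angle between phone's own z axis and vertical below 0.06 rad and value of joint plunger below 0.003 m and linear speed of each of sled, phone below 0.01 m/s and x of phone in the frame of sled between -0.006 and 0.006 m and y of phone in the frame of sled between -0.006 and 0.006 m and z of phone in the frame of sled between 0.017 and 0.027 m); the robot touches nothing.
It fails at once if the fingers touch the phone with more than 1 N (contact force between the fingers and phone above 1 N).
It fails at once if a bystander is moved by more than 30 mm (distance of any of roller, hex_driver, spare_display, bare_frame, screw_tray, screwdriver from where it was at the start of the episode above 0.03 m).
It also fails if it takes over 69 s, if anything falls off the work surface, if the arm or the gripper's body presses on something with over 40 N, if the wrist force passes 120 N, or if a joint passes its speed limit or range.

## Robot

A 7-joint arm with a two-finger parallel gripper is mounted at the origin on the work surface. World frame = base frame: x ahead of the robot, y to its left, z up, the work surface at z = 0. Lengths are in m, angles in rad, forces in N, time in s.
With the tool pointing down it reaches from about 0.4 to 0.925 m from the base axis. Payload 4.1 kg.
Tool frame: the origin (TCP) lies on the centre line of the jaws, within the pads' length; the fingertips stand 25 mm ahead of it and the grasp point (between the pads) lies 6 mm ahead of it; z points along the fingers, y is the line along which they close (so a half turn about z gives the same grasp; the last joint's range is limited). The gripper opens to 85 mm and grips with 20 to 120 N. Pads are 22 mm wide; open, the fingers measure 114 mm over their backs; the gripper's body (76 mm by 85 mm) begins 54 mm behind the grasp point. The pads swing forward as they close: fully open they stand 13 mm farther back than shut.
Start: joints at [-1.359, 0.398, 0.045, 1.537, -0.019, 1.207, -0.051], TCP at [0.199, 0.619, 0.256] pointing down, gripper open.
Joint ranges: [-2.82, 2.82], [-0.49, 2.23], [-1.37, 1.46], [0, 2.46], [-1.36, 4.5], [0.23, 2], [-2.94, 2.94]. Speed limits (rad/s): [2.57, 2.57, 3.14, 3.14, 3.14, 3.14, 3.14].

## Interface

Orientations are given as a unit quaternion [x, y, z, w].
In Python, from cell import ctrl gives the robot as it stands. The module is installed in compiled form; this text tells all that it offers.
- The arm moves only by the tool step_arm, never from a script. Its argument "increments" is a list of rows, each a list of 7 numbers: the shift along the tool's x, y, z as a fraction of full scale, then the turn, a rotation vector about the tool's x, y, z as a fraction of full scale, then the closure, from -1 (fully open) to 1 (shut). A call has 1 to 12 rows; each row is the pose to reach, as a shift and turn from the pose commanded when the call began, along the tool's axes at that moment, turning the shorter way round; what a row does not reach only later rows make up. Full scale, the value 1, is 80 mm for a shift and pi rad for a turn. A row lasts 1/12 s, in which the tool goes at most 41.7 mm and 7.16 degrees, less where a joint would pass 70% of its speed; a pose out of reach is approached as far as the arm can. A call with a number of a shift or a turn outside -1 to 1 is refused whole. A call with a gripper value outside its range is refused whole. The fingers move at their own pace and stop on an object; "force" is the grip in N (left out, the last holds). Time passes only in rows, so rows that repeat a pose let the fingers close. It gives the time, the measured TCP pose, the force, the opening and the grip force at its end, in the units of the state.
- ctrl.observe(): the state, without advancing time (a new reading comes with each control period).
- ctrl.camera(name): name is "side" or "top" or "wrist"; returns a dict with "frame" (384x512x3 uint8, blue, green, red), "vertical_fov" (degrees; the focal length in pixels is half the picture's height over the tangent of half this angle, whatever the lens; pixels are square), "cx", "cy" (the principal point, pixels), "world_from_camera" (4x4, takes a point from camera to world coordinates). Camera axes: x right, y up, looking along -z (the intrinsics and any distortion apply to the point x, -y, -z); pixel columns grow to the right and rows downward; lengths in m; the calibration is good to about 2 mm. The wrist camera is an equidistant fisheye: a pixel r from the principal point sees the ray r / f radians off the axis. A picture is of the moment at which its call begins. There is no depth.
- ctrl.sign_off(): hands the job in; it is judged then, once.
Trained networks look in a picture, given as the dict that the camera call returned (one of the last four; its "shot" number tells which), for a name from the list of things; names that differ only in an ending like _2 or _b are one class to them, and where a whole thing is asked for, a point or a joint stands for the part that bears it (a point fixed in the world has none). Each returns a list of dicts, best first, with "conf" (0 to 1); they miss things now and then, are a little off and sometimes report something else, mostly with a low value. They report only what shows in the picture. A call takes as long as a camera call. They do not tell look-alikes from the thing itself.
- ctrl.regions_of(picture, name): "mask" (384x512 bool, what is visible of it) and "position" ([row, column] in pixels, amid what is visible of it).
The state is a dict: "t": time; "q": joint angles; "dq": joint speeds; "effort": joint torques, N m; "tcp_pos": TCP position; "tool_rot": TCP orientation; "force": force on the tool from outside, world axes, zero at the start; "torque": the same for the moment, N m; "finger_gap": opening from 0.0 (shut) to 1.0 (fully open); "grip_force": force on a finger pad.
Only numpy, scipy, OpenCV 4.12 (cv2) and the standard library are available. Lean on these libraries where they do the work, as an engineer would, in place of code of your own. Each camera call takes 0.05 s, during which the arm holds its last target. There are 200 camera calls.

## Working session

There is one attempt and no reset: what is moved stays moved. The work goes in short steps, Python scripts to look and compute and a tool call to move; the robot and the scene stay as the last step left them, time stands still between calls to the robot, and variables do not carry over. Pictures are saved under pics/ and viewed, at most 10 in all, crops included, and the job is handed in when it is done.

Besides the shell and the picture viewer there is one more tool, called as name([rows], argument=value, ...), one row to a line, values as JSON. step_arm: Moves the arm, as the interface text tells. Its arguments: {"type":"object","properties":{"increments":{"type":"array"},"force":{"type":"number"}},"required":["increments"]}

```bash
mkdir -p pics; cat > h.py <<'E'
import numpy as np,cv2
from cell import ctrl
from scipy.spatial.transform import Rotation as R
def foc(p): return 192/np.tan(np.radians(p["vertical_fov"])/2)
def ray(p,rc):
    f=foc(p);x=rc[1]-p["cx"];y=rc[0]-p["cy"];T=np.array(p["world_from_camera"])
    if p.get("wr"):
        r=np.hypot(x,y);t=r/f;d=np.array([np.sin(t)*x/max(r,1e-9),-np.sin(t)*y/max(r,1e-9),-np.cos(t)])
    else: d=np.array([x/f,-y/f,-1]);d/=np.linalg.norm(d)
    return T[:3,3],T[:3,:3]@d
def atz(p,rc,z):
    o,d=ray(p,rc);return o+d*(z-o[2])/d[2]
def proj(p,P):
    T=np.linalg.inv(np.array(p["world_from_camera"]));c=T[:3,:3]@np.array(P)+T[:3,3]
    f=foc(p);v=np.array([c[0],-c[1]]);z=-c[2]
    if p.get("wr"):
        n=np.linalg.norm(v);v=v/n*np.arctan2(n,z)*f
    else: v=v/z*f
    return [p["cy"]+v[1],p["cx"]+v[0]]
def tri(rays):
    A=np.zeros((3,3));b=np.zeros(3)
    for o,d in rays:
        M=np.eye(3)-np.outer(d,d);A+=M;b+=M@o
    return np.linalg.solve(A,b)
def cam(n):
    p=ctrl.camera(n);p["wr"]=(n=="wrist");return p
E
python3 - <<'E'
from h import *
o=ctrl.observe();print({k:np.round(v,3) for k,v in o.items()})
ims=[]
for n in["top","side","wrist"]:
    p=cam(n);ims.append(p["frame"]);print(n,[k for k in p if k!='frame'],p["vertical_fov"],p["cx"],p["cy"],np.round(p["world_from_camera"],3).tolist())
    for t in["jig","sled","tab_top","phone","plunger","plunger_top","pad"]:
        try: print(t,[(round(r["conf"],2),np.round(r["position"]).tolist(),int(r["mask"].sum())) for r in ctrl.regions_of(p,t)[:4]])
        except Exception as e: print(t,e)
    np.save(n+".npy",p,allow_pickle=True)
cv2.imwrite("pics/a.png",cv2.resize(ims[0],(800,600)));cv2.imwrite("pics/b.png",cv2.resize(ims[1],(800,600)))
E
```

```text
{'t': np.float64(0.0), 'q': array([-1.359,  0.399,  0.045,  1.538, -0.019,  1.207, -0.051]), 'dq': array([ 0.001, -0.002,  0.   ,  0.002,  0.001, -0.002, -0.001]), 'effort': array([ 0.0000e+00, -4.7514e+01,  1.3650e+00, -2.5421e+01,  1.2000e-02,
        1.0000e-02,  0.0000e+00]), 'tcp_pos': array([0.199, 0.618, 0.255]), 'tool_rot': array([ 0.155,  0.988, -0.001, -0.   ]), 'force': array([-0.572, -0.003,  0.764]), 'torque': array([-0.028, -0.057, -0.011]), 'grip_force': np.float64(0.0), 'finger_gap': np.float64(0.998)}
top ['vertical_fov', 'cx', 'cy', 'world_from_camera', 'shot', 'wr'] 53.0529889552621 255.02643237891172 192.3508212160426 [[-0.009, 0.993, -0.12, 0.326], [-1.0, -0.008, 0.006, 0.018], [0.005, 0.12, 0.993, 1.224], [0.0, 0.0, 0.0, 1.0]]
jig [(0.87, [185.0, 301.0], 4842)]
sled []
tab_top [(0.87, [187.0, 237.0], 1237), (0.42, [135.0, 310.0], 448)]
phone [(0.88, [128.0, 174.0], 1019), (0.84, [249.0, 188.0], 1088), (0.72, [274.0, 120.0], 1145), (0.7, [261.0, 336.0], 1107)]
plunger [(0.62, [174.0, 314.0], 310)]
plunger_top [(0.68, [174.0, 314.0], 396), (0.43, [156.0, 392.0], 1
[... 641 characters left out ...]
279.0], 38), (0.32, [199.0, 243.0], 473), (0.22, [202.0, 291.0], 119)]
wrist ['vertical_fov', 'cx', 'cy', 'world_from_camera', 'shot', 'wr'] 65.70646984690485 258.7582734484465 193.5682975881295 [[0.305, -0.902, -0.307, 0.12], [0.952, 0.289, 0.098, 0.643], [0.0, -0.322, 0.947, 0.375], [0.0, 0.0, 0.0, 1.0]]
jig [(0.86, [360.0, 17.0], 1601), (0.15, [355.0, 32.0], 188)]
sled [(0.56, [356.0, 31.0], 204)]
tab_top [(0.63, [333.0, 210.0], 615), (0.61, [356.0, 31.0], 186)]
phone [(0.78, [218.0, 147.0], 4442), (0.64, [365.0, 30.0], 128), (0.58, [283.0, 62.0], 1741)]
plunger [(0.57, [379.0, 16.0], 73), (0.33, [361.0, 16.0], 1714)]
plunger_top [(0.63, [377.0, 14.0], 73)]
pad [(0.52, [378.0, 15.0], 66)]
```

View pics/a.png

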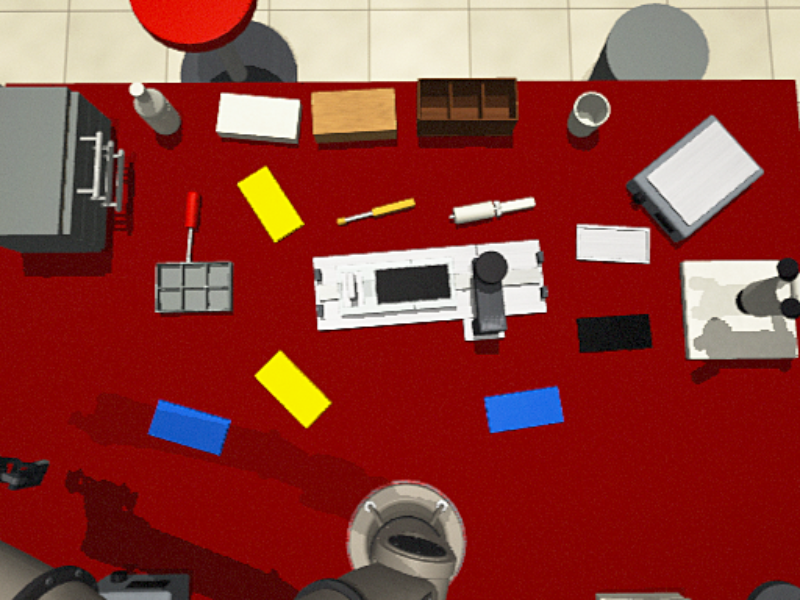

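View pics/b.png

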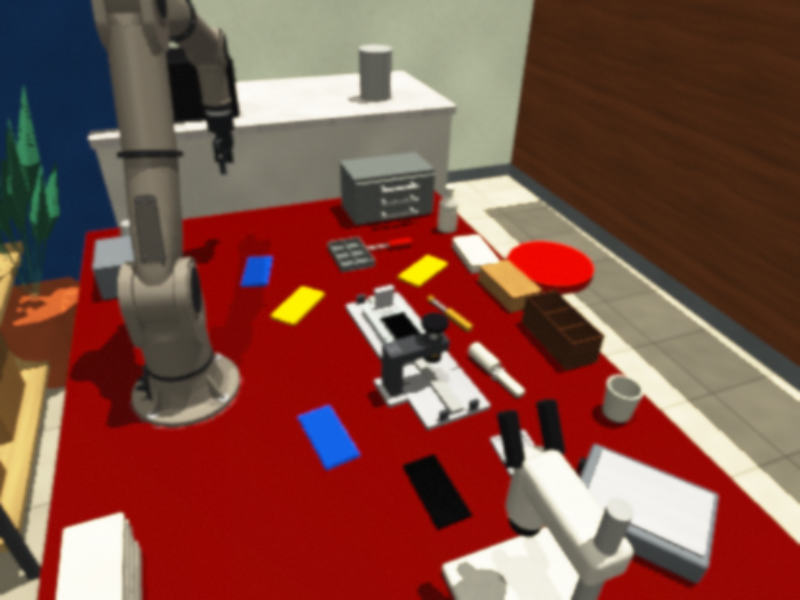

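The top view shows the jig at about (285, 430) in the 800x600 picture. The press head is at (267, 490), the tab at (287, 351), and the phone on the sled at (283, 412), black. Look-alikes are the yellow slabs at (205, 270) and (390, 292), the blue slabs at (427, 190) and (410, 523), and the spare display at (332, 614). The right one is the black slab between the tab and the press. The side view agrees.

```bash
python3 - <<'E'
from h import *
from scipy.optimize import least_squares
t=np.load("top.npy",allow_pickle=True).item();s=np.load("side.npy",allow_pickle=True).item()
# base outline in top
f=t["frame"];hsv=cv2.cvtColor(f,cv2.COLOR_BGR2HSV)
m=((hsv[...,1]<90)).astype(np.uint8);m[:145]=0;m[225:]=0;m[:,:190]=0;m[:,360:]=0
n,l,st,c=cv2.connectedComponentsWithStats(m);k=1+np.argmax(st[1:,4]);mm=(l==k).astype(np.uint8)
# edges: far edge (top), near edge, left, right
ends=[]
for x in range(205,300): # near-edge before the column
    r=np.where(mm[:,x])[0]; ends.append((x,r.min(),r.max()+1))
e=np.array(ends,float)
P1=np.array([atz(t,(r-.5,x),.012) for x,r,_ in e]);P2=np.array([atz(t,(r-.5,x),.012) for x,_,r in e if x<290])
def yaw(P):
    a=np.polyfit(P[:,1],P[:,0],1);return a
a1,a2=yaw(P1),yaw(P2);print("far/near line x=a*y+b",a1,a2,"width",(a1[1]-a2[1])*np.cos(np.arctan(a1[0])))
row=[]
for r in range(170,200):
    x=np.where(mm[r])[0];row.append((r,x.min(),x.max()+1))
row=np.array(row,float)
L=np.array([atz(t,(r,x-.5),.012) for r,x,_ in row]);Rr=np.array([atz(t,(r,x-.5),.012) for r,_,x in row])
print("left end",L[::6,:2].round(3).tolist(),"right",Rr[::6,:2].round(3).tolist())
hp=[(174,314),(208,278)]
print("head tri",tri([ray(t,hp[0]),ray(s,hp[1])]),atz(t,hp[0],.166),atz(s,hp[1],.164))
tm=cv2.resize(f[145:215,195:355],None,fx=5,fy=5,interpolation=cv2.INTER_CUBIC);cv2.imwrite("pics/c.png",tm)
sm=cv2.resize(s["frame"][175:280,215:320],None,fx=5.5,fy=5.5,interpolation=cv2.INTER_CUBIC);cv2.imwrite("pics/d.png",sm)
E
```

```text
far/near line x=a*y+b [-0.07356105  0.57822927] [-0.07348041  0.42601953] width 0.15179958596830645
left end [[0.545, 0.187], [0.526, 0.183], [0.507, 0.183], [0.487, 0.18], [0.468, 0.18]] right [[0.542, -0.283], [0.522, -0.286], [0.503, -0.285], [0.484, -0.294], [0.464, -0.29]]
head tri [ 0.50924214 -0.1565442   0.15837002] [ 0.50364953 -0.15384632  0.166     ] [ 0.5106212  -0.16337788  0.164     ]
```

View pics/c.png

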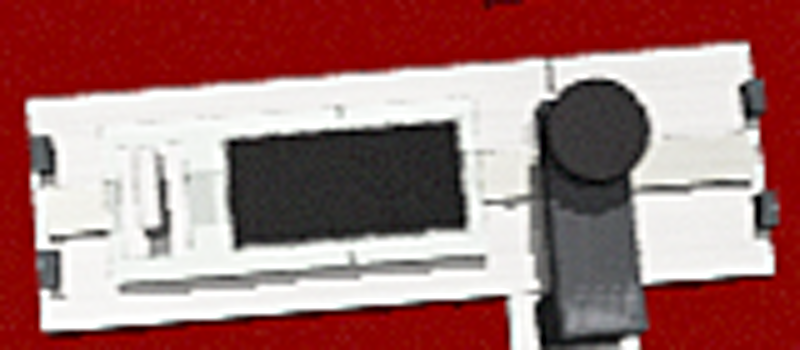

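View pics/d.png

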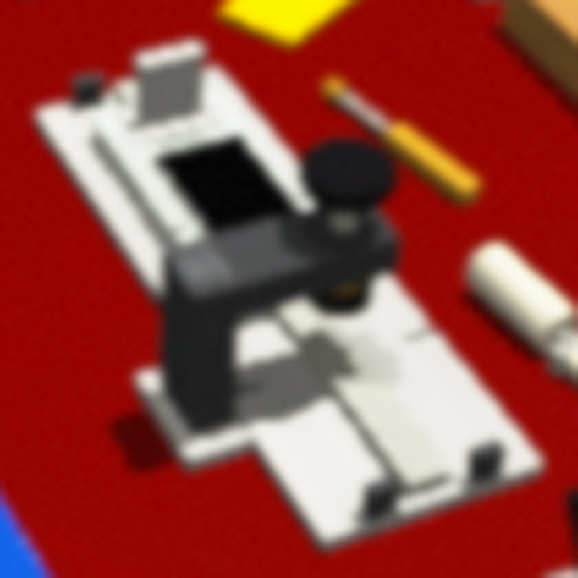

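The crops confirm the choice. In the top crop the tab is the white strip at (190, 147), the black phone is at (184, 347), and the press head is at (129, 600). Next I fit the geometry and plan a wrist look over the tab.

```bash
cat >> h.py <<'E'
def w2j(P,J): return R.from_euler("z",-J[2]).apply(np.array(P)-[J[0],J[1],0])
def j2w(P,J): return R.from_euler("z",J[2]).apply(P)+[J[0],J[1],0]
def inc(P,yaw):
    # fractions from the present measured pose to tcp P, tool down with tool y along jig y(yaw)
    o=ctrl.observe();r0=R.from_quat(o["tool_rot"])
    Y=np.array([-np.sin(yaw),np.cos(yaw),0]);Z=np.array([0,0,-1.]);X=np.cross(Y,Z)
    c=[R.from_matrix(np.c_[s*X,s*Y,Z]) for s in(1,-1)]
    g=[(r0.inv()*k).as_rotvec() for k in c];v=min(g,key=np.linalg.norm)
    print("tcp",o["tcp_pos"].round(4),"shift",(r0.inv().apply(np.array(P)-o["tcp_pos"])/.08).round(4),"turn",(v/np.pi).round(4),"t",round(o["t"],2),"F",o["force"].round(1),"gap",round(float(o["finger_gap"]),3))
E
python3 - <<'E'
from h import *
t=np.load("top.npy",allow_pickle=True).item();s=np.load("side.npy",allow_pickle=True).item()
c=lambda r,q:(145+r/5-.4,195+q/5-.4)
d=lambda r,q:(175+r/5.5-.4,215+q/5.5-.4)
J=(.5135,-.1547,.0735)
h=tri([ray(t,c(129,600)),ray(s,d(165,350))]);print("head",h,w2j(h,J),atz(t,c(129,600),.17),atz(s,d(165,350),.17))
# head from top view, base from line
tb=tri([ray(t,c(190,147)),ray(s,d(52,170))]);print("tab",tb,w2j(tb,J),w2j(atz(t,c(190,147),.092),J),w2j(atz(s,d(52,170),.092),J))
ph=atz(t,c(184,347),.044);print("phone",ph,w2j(ph,J));ph=atz(s,d(182,225),.044);print("phone side",ph,w2j(ph,J))
inc([tb[0],tb[1],.22],.0735)
E
```

```text
head [ 0.51372646 -0.15523826  0.17107812] [ 0.00018633 -0.00055343  0.17107812] [ 0.51310328 -0.15514214  0.17      ] [ 0.51526407 -0.15398134  0.17      ]
tab [0.49333623 0.10204216 0.09340216] [-0.00125577  0.25752968  0.09340216] [-0.00224976  0.25803339  0.092     ] [0.00088783 0.2592236  0.092     ]
phone [ 0.5021401  -0.01788121  0.044     ] [-0.0012821  0.1372836  0.044    ]
phone side [0.50121799 0.00713943 0.044     ] [-0.00036436  0.1623044   0.044     ]
tcp [0.1987 0.6189 0.2564] shift [-5.4815 -5.0254  0.4539] turn [ 0.      0.     -0.1223] t 1.2 F [ 0.8  0.2 -0.2] gap 0.997
```

step_arm([
  [-1, -1, 0, 0, 0, 0, 0],
  [-1, -1, 0, 0, 0, 0, 0],
  [-1, -1, 0, 0, 0, 0, 0],
])

```text
t: 1.45
tcp_pos: [0.2524, 0.5153, 0.2561]
tool_rot: [0.155, 0.988, -0.001, 0.001]
force: [0.8, 0.1, -0.1]
finger_gap: 0.604
grip_force: 0.0
```

step_arm([
  [-1, -1, 0, 0, 0, 0, 0],
  [-1, -1, 0, 0, 0, 0, 0],
  [-1, -1, 0, 0, 0, 0, 0],
])

```text
t: 1.7
tcp_pos: [0.3041, 0.4139, 0.2565]
tool_rot: [0.156, 0.988, -0.0, 0.0]
force: [0.5, -0.8, 1.5]
finger_gap: 0.503
grip_force: 0.0
```

step_arm([
  [-1, -1, 0, 0, 0, 0, 0],
  [-1, -1, 0, 0, 0, 0, 0],
  [-1, -1, 0, 0, 0, 0, 0],
])

```text
t: 1.95
tcp_pos: [0.3555, 0.3133, 0.2566]
tool_rot: [0.156, 0.988, -0.0, 0.0]
force: [0.4, -0.2, 0.4]
finger_gap: 0.498
grip_force: 0.0
```

step_arm([
  [-1, -1, 0, 0, 0, 0, 0],
  [-1, -1, 0, 0, 0, 0, 0],
  [-1, -1, 0, 0, 0, 0, 0],
])

```text
t: 2.2
tcp_pos: [0.407, 0.2126, 0.2567]
tool_rot: [0.156, 0.988, -0.0, 0.001]
force: [0.1, -1.0, -0.5]
finger_gap: 0.501
grip_force: 0.0
```

step_arm([
  [-1, -1, 0, 0, 0, 0, 0],
  [-1, -1, 0, 0, 0, 0, 0],
  [-1, -1, 0, 0, 0, 0, 0],
  [-1, -1, 0, 0, 0, 0, 0],
])

```text
t: 2.53
tcp_pos: [0.4599, 0.1086, 0.257]
tool_rot: [0.16, 0.987, -0.001, 0.002]
force: [-0.3, -0.0, -0.1]
finger_gap: 0.502
grip_force: 0.0
```

```bash
python3 -c "
from h import *
inc([.4933,.102,.22],.0735)"
```

```text
tcp [0.4599 0.1086 0.257 ] shift [-0.4205  0.0546  0.4633] turn [-0.0006  0.001  -0.1259] t 2.53 F [-0.3 -0.  -0.1] gap 0.502
```

step_arm([
  [-0.42, 0.055, 0.2, 0, 0, -0.126, 0],
  [-0.42, 0.055, 0.2, 0, 0, -0.126, 0],
  [-0.42, 0.055, 0.2, 0, 0, -0.126, 0],
  [-0.42, 0.055, 0.2, 0, 0, -0.126, 0],
  [-0.42, 0.055, 0.2, 0, 0, -0.126, 0],
])

```text
t: 2.95
tcp_pos: [0.4906, 0.1101, 0.2402]
tool_rot: [-0.043, 0.999, 0.0, -0.0]
force: [0.7, 0.5, 0.7]
finger_gap: 0.501
grip_force: 0.0
```

```bash
python3 - <<'E'
from h import *
inc([.4933,.102,.22],.0735)
p=cam("wrist");np.save("w1.npy",p,allow_pickle=True)
J=(.5135,-.1547,.0735)
im=cv2.resize(p["frame"],None,fx=1.56,fy=1.56,interpolation=cv2.INTER_CUBIC)
for P in [(-25,250.5,92),(25,250.5,92),(25,264.5,92),(-25,264.5,92),(-50,287.5,22),(50,287.5,22),(-75,335,12),(75,335,12)]:
    q=proj(p,j2w(np.array(P)/1000.,J));cv2.circle(im,(int(q[1]*1.56),int(q[0]*1.56)),3,(0,0,255),1)
cv2.imwrite("pics/e.png",im)
E
```

```text
tcp [0.4906 0.1101 0.2402] shift [-0.0252 -0.1037  0.252 ] turn [ 0.0001 -0.0001  0.0039] t 2.95 F [0.7 0.5 0.7] gap 0.501
```

View pics/e.png

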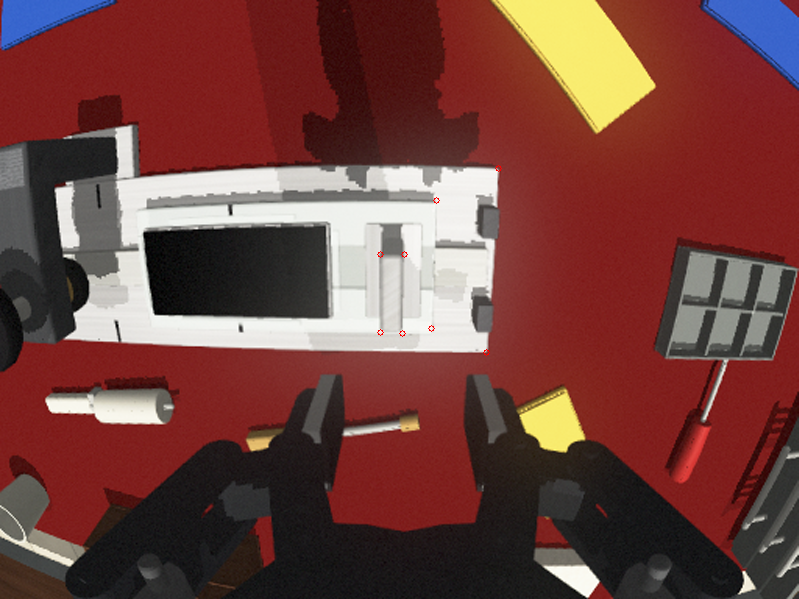

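The wrist view shows the projected tab corners, (254, 380) to (333, 403), lying on the tab, and the base and sled edges match as well. The phone sits between its lips around (270, 237). The model is good, so I go down.

step_arm([
  [-0.035, -0.1, 0.3, 0, 0, 0.004, 0],
  [-0.035, -0.1, 0.8, 0, 0, 0.004, 0],
  [-0.035, -0.1, 1, 0, 0, 0.004, 0],
  [-0.035, -0.1, 1, 0, 0, 0.004, 0],
  [-0.035, -0.1, 1, 0, 0, 0.004, 0],
])

```text
t: 3.42
tcp_pos: [0.4937, 0.1021, 0.1601]
tool_rot: [-0.036, 0.999, -0.0, -0.001]
force: [0.4, -0.6, 0.0]
finger_gap: 0.502
grip_force: 0.0
```

```bash
python3 - <<'E'
from h import *
J=(.5135,-.1547,.0735)
inc(j2w([-.0005,.2575,.078],J),.0735)
p=np.load("w1.npy",allow_pickle=True).item()
for r,c,z in [(195,98,.012),(330,117,.012),(210,230,.022),(327,241,.022)]: print(w2j(atz(p,(r/1.56-.2,c/1.56-.2),z),J).round(4))
E
```

```text
tcp [0.4937 0.1021 0.1601] shift [-5.5000e-03 -8.0000e-04  1.0267e+00] turn [-0.0001 -0.0004 -0.0004] t 3.42 F [ 0.4 -0.6  0. ] gap 0.502
[-0.0632 -0.0019  0.012 ]
[ 0.0625 -0.0022  0.012 ]
[-0.0442  0.1314  0.022 ]
[0.0514 0.1321 0.022 ]
```

step_arm([
  [0, 0, 0.4, 0, 0, 0, 0],
  [0, 0, 0.8, 0, 0, 0, 0],
  [0, 0, 1, 0, 0, 0, 0],
  [0, 0, 1, 0, 0, 0, 0],
  [0, 0, 1, 0, 0, 0, 1],
  [0, 0, 1, 0, 0, 0, 1],
  [0, 0, 1, 0, 0, 0, 1],
  [0, 0, 1, 0, 0, 0, 1],
  [0, 0, 1, 0, 0, 0, 1],
  [0, 0, 1, 0, 0, 0, 1],
], force=40)

```text
t: 4.25
tcp_pos: [0.4962, 0.1027, 0.0826]
tool_rot: [-0.036, 0.999, 0.001, 0.002]
force: [0.8, 1.4, 6.6]
finger_gap: 0.159
grip_force: 41.0
```

```bash
python3 - <<'E'
from h import *
J=(.5135,-.1547,.0735)
print(w2j(ctrl.observe()["tcp_pos"],J))
inc(j2w([-.0005,.120,.08],J),.0735)
E
```

```text
[0.00165095 0.25799932 0.08263366]
tcp [0.4962 0.1027 0.0826] shift [ 0.0257 -1.7251  0.0297] turn [ 0.0006  0.0015 -0.0002] t 4.25 F [0.8 1.4 6.6] gap 0.159
```

step_arm([
  [0, -0.03, -0.02, 0, 0, 0, 1],
  [0, -0.1, -0.02, 0, 0, 0, 1],
  [0, -0.22, -0.02, 0, 0, 0, 1],
  [0, -0.37, -0.02, 0, 0, 0, 1],
  [0, -0.53, -0.02, 0, 0, 0, 1],
  [0, -0.69, -0.02, 0, 0, 0, 1],
  [0, -0.85, -0.02, 0, 0, 0, 1],
  [0, -1, -0.02, 0, 0, 0, 1],
])

```text
t: 4.92
tcp_pos: [0.5007, 0.0227, 0.0827]
tool_rot: [-0.037, 0.999, 0.001, 0.001]
force: [0.0, 6.3, 3.1]
finger_gap: 0.158
grip_force: 40.5
```

```bash
python3 - <<'E'
from h import *
J=(.5135,-.1547,.0735)
print(w2j(ctrl.observe()["tcp_pos"],J))
inc(j2w([0,.120,.081],J),.0735)
E
```

```text
[0.00021675 0.1779081  0.08266562]
tcp [0.5007 0.0227 0.0827] shift [ 0.0024 -0.7239  0.0193] turn [ 0.0007  0.0006 -0.0001] t 4.92 F [0.  6.3 3.1] gap 0.158
```

step_arm([
  [0, -0.12, 0, 0, 0, 0, 1],
  [0, -0.27, 0, 0, 0, 0, 1],
  [0, -0.42, 0, 0, 0, 0, 1],
  [0, -0.55, 0, 0, 0, 0, 1],
  [0, -0.65, 0, 0, 0, 0, 1],
  [0, -0.7, 0, 0, 0, 0, 1],
  [0, -0.72, 0, 0, 0, 0, 1],
  [0, -0.72, 0, 0, 0, 0, 1],
])

```text
t: 5.58
tcp_pos: [0.5047, -0.0349, 0.0827]
tool_rot: [-0.036, 0.999, 0.001, 0.001]
force: [-1.1, 4.0, 6.1]
finger_gap: 0.16
grip_force: 41.0
```

```bash
python3 - <<'E'
from h import *
J=(.5135,-.1547,.0735)
print(w2j(ctrl.observe()["tcp_pos"],J))
p=cam("wrist");np.save("w2.npy",p,allow_pickle=True)
s=cam("top");np.save("t2.npy",s,allow_pickle=True)
a=cv2.resize(p["frame"],None,fx=1.04,fy=1.04);b=cv2.resize(s["frame"][150:212,240:372],(a.shape[1],int(a.shape[1]*62/132)),interpolation=cv2.INTER_CUBIC)
a=cv2.resize(p["frame"][80:260,0:256],(a.shape[1],360),interpolation=cv2.INTER_CUBIC)
o=np.vstack([a,b])[:600];print(o.shape);cv2.imwrite("pics/f.png",o)
E
```

```text
[6.78744915e-05 1.20144928e-01 8.26642458e-02]
(600, 532, 3)
```

View pics/f.png

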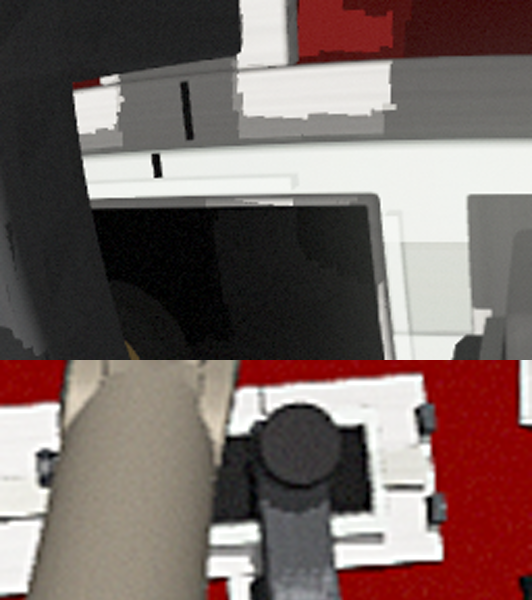

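The marks show in the upper crop: base mark at about (140, 190), sled mark at about (155, 155). They need to be compared in metres.

```bash
python3 - <<'E'
from h import *
J=(.5135,-.1547,.0735)
p=np.load("w2.npy",allow_pickle=True).item()
for r,c,z in [(82,184,.012),(140,190,.012),(155,155,.022),(177,158,.022)]: print(w2j(atz(p,(80+r/2-.25,c/2.078-.25),z),J).round(4))
fr=p["frame"];
# phone end edge near tab, and nest lip
for r,c,z in [(206,368,.044),(350,388,.044)]: print("ph",w2j(atz(p,(80+r/2-.25,c/2.078-.25),z),J).round(4))
t=np.load("t2.npy",allow_pickle=True).item();k=132/532
for r,c,z in [(430-360,299,.17),(428-360,368,.044),(508-360,373,.044)]: print("top",w2j(atz(t,(150+r*k-.4,240+c*k-.4),z),J).round(4))
E
```

```text
[-0.0728 -0.0016  0.012 ]
[-0.0516 -0.0016  0.012 ]
[-0.0488 -0.0109  0.022 ]
[-0.0407 -0.011   0.022 ]
ph [-0.0356  0.0725  0.044 ]
ph [0.0112 0.0738 0.044 ]
top [0.0094 0.0009 0.17  ]
top [ 0.0286 -0.0746  0.044 ]
top [-0.0338 -0.0719  0.044 ]
```

The deck top is at 34 mm above the counter (22 mm in the sled's frame), so I recompute the sled mark at that height.

```bash
python3 - <<'E'
from h import *
J=(.5135,-.1547,.0735)
p=np.load("w2.npy",allow_pickle=True).item()
for r,c,z in [(155,155,.034),(177,158,.034)]: print(w2j(atz(p,(80+r/2-.25,c/2.078-.25),z),J).round(4))
p=np.load("w1.npy",allow_pickle=True).item()
for r,c,z in [(210,230,.034),(327,241,.034)]: print(w2j(atz(p,(r/1.56-.2,c/1.56-.2),z),J).round(4))
inc(j2w([0,.120,.081],J),.0735)
E
```

```text
[-0.051  -0.0022  0.034 ]
[-0.0436 -0.0023  0.034 ]
[-0.0457  0.1361  0.034 ]
[0.0465 0.1368 0.034 ]
tcp [ 0.5048 -0.0349  0.0827] shift [ 0.0014 -0.0021  0.0207] turn [ 0.0004  0.0005 -0.0004] t 5.68 F [-1.   4.6  6.2] gap 0.155
```

step_arm([
  [0, 0, -0.02, 0, 0, 0, 0],
  [0, 0, -0.02, 0, 0, 0, 0],
  [0, 0, -0.02, 0, 0, 0, 0],
  [0, 0, -0.02, 0, 0, 0, 0],
  [0, 0, -0.3, 0, 0, 0, 0],
  [0, 0, -0.7, 0, 0, 0, 0],
  [0, 0, -1, 0, 0, 0, 0],
])

```text
t: 6.27
tcp_pos: [0.5038, -0.036, 0.1629]
tool_rot: [-0.036, 0.999, -0.0, -0.0]
force: [1.3, 0.1, 0.6]
finger_gap: 0.497
grip_force: 0.0
```

step_arm([
  [0, 0, -0.5, 0, 0, 0, 1],
  [0, 0, -1, 0, 0, 0, 1],
  [0, 0, -1, 0, 0, 0, 1],
])

```text
t: 6.52
tcp_pos: [0.5086, -0.0363, 0.2492]
tool_rot: [-0.036, 0.999, 0.0, 0.007]
force: [1.5, -0.0, 0.7]
finger_gap: 0.079
grip_force: 0.0
```

```bash
python3 - <<'E'
from h import *
J=(.5135,-.1547,.0735)
inc(j2w([0,0,.21],J),.0735)
E
```

```text
tcp [ 0.5086 -0.0363  0.2492] shift [ 0.0514 -1.4805  0.4895] turn [ 0.      0.0045 -0.0006] t 6.52 F [ 1.5 -0.   0.7] gap 0.079
```

step_arm([
  [0, -0.5, 0, 0, 0, 0, 1],
  [0, -1, 0, 0, 0, 0, 1],
  [0, -1, 0, 0, 0, 0, 1],
])

```text
t: 6.77
tcp_pos: [0.5089, -0.1245, 0.2425]
tool_rot: [-0.031, 1.0, -0.003, 0.001]
force: [-0.2, -1.4, 0.6]
finger_gap: 0.002
grip_force: 0.0
```

step_arm([
  [0, -0.45, 0.15, 0, 0, 0, 1],
  [0, -0.48, 0.3, 0, 0, 0, 1],
  [0, -0.48, 0.3, 0, 0, 0, 1],
  [0, -0.48, 0.3, 0, 0, 0, 1],
  [0, -0.48, 0.3, 0, 0, 0, 1],
])

```text
t: 7.18
tcp_pos: [0.5128, -0.1524, 0.2179]
tool_rot: [-0.037, 0.999, 0.0, -0.0]
force: [0.7, 0.6, 0.1]
finger_gap: -0.0
grip_force: 0.0
```

```bash
python3 - <<'E'
from h import *
J=(.5135,-.1547,.0735)
inc(j2w([0,0,.195],J),.0735)
p=cam("wrist");s=cam("side")
o=np.hstack([cv2.resize(p["frame"],(533,400)),cv2.resize(s["frame"][165:285,230:310],(267,400),interpolation=cv2.INTER_CUBIC)]);cv2.imwrite("pics/g.png",o)
E
```

```text
tcp [ 0.5128 -0.1524  0.2179] shift [-0.0067 -0.0296  0.2857] turn [ 0.0002 -0.0001  0.0001] t 7.18 F [0.7 0.6 0.1] gap -0.0
```

View pics/g.png

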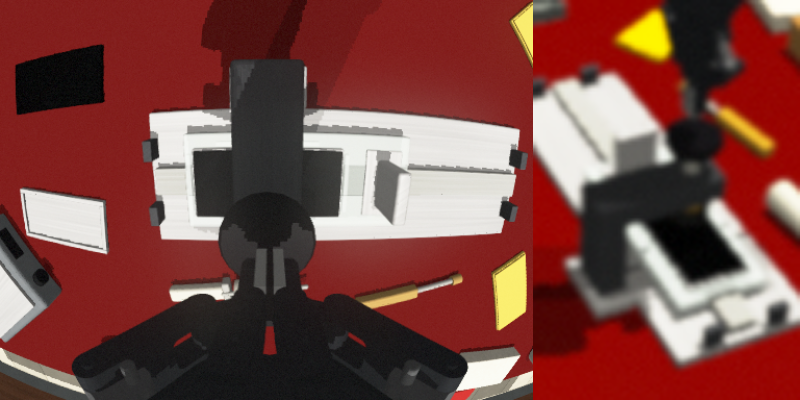

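The wrist view shows the closed fingertips at (270, 267) over the round head. The phone is centred under the arm, with its ends at columns 192 and 343. Now I press.

step_arm([
  [0, -0.03, 0.15, 0, 0, 0, 1],
  [0, -0.03, 0.27, 0, 0, 0, 1],
  [0, -0.03, 0.33, 0, 0, 0, 1],
  [0, -0.03, 0.39, 0, 0, 0, 1],
  [0, -0.03, 0.45, 0, 0, 0, 1],
  [0, -0.03, 0.51, 0, 0, 0, 1],
  [0, -0.03, 0.57, 0, 0, 0, 1],
  [0, -0.03, 0.59, 0, 0, 0, 1],
  [0, -0.03, 0.59, 0, 0, 0, 1],
])

```text
t: 8.03
tcp_pos: [0.5129, -0.1556, 0.1712]
tool_rot: [-0.036, 0.999, 0.001, -0.0]
force: [-3.0, 2.0, 10.4]
finger_gap: -0.003
grip_force: 5.3
```

step_arm([
  [0, 0, 0.03, 0, 0, 0, 1],
  [0, 0, 0.05, 0, 0, 0, 1],
  [0, 0, 0.06, 0, 0, 0, 1],
  [0, 0, 0.06, 0, 0, 0, 1],
])

```text
t: 8.37
tcp_pos: [0.513, -0.1556, 0.1689]
tool_rot: [-0.036, 0.999, 0.001, 0.0]
force: [-7.7, 3.4, 24.9]
finger_gap: 0.002
grip_force: 12.6
```

step_arm([
  [0, 0, 0.02, 0, 0, 0, 1],
  [0, 0, 0.03, 0, 0, 0, 1],
  [0, 0, 0.03, 0, 0, 0, 1],
  [0, 0, 0.03, 0, 0, 0, 1],
  [0, 0, 0.03, 0, 0, 0, 1],
  [0, 0, 0.03, 0, 0, 0, 1],
  [0, 0, 0.03, 0, 0, 0, 1],
  [0, 0, 0.03, 0, 0, 0, 1],
  [0, 0, 0.03, 0, 0, 0, 1],
  [0, 0, 0.03, 0, 0, 0, 1],
  [0, 0, 0.03, 0, 0, 0, 1],
  [0, 0, 0.03, 0, 0, 0, 1],
])

```text
t: 9.37
tcp_pos: [0.513, -0.1557, 0.1688]
tool_rot: [-0.036, 0.999, 0.002, 0.0]
force: [-12.9, 5.8, 40.4]
finger_gap: 0.002
grip_force: 20.0
```

step_arm([
  [0, 0, 0, 0, 0, 0, 1],
  [0, 0, 0, 0, 0, 0, 1],
  [0, 0, 0, 0, 0, 0, 1],
  [0, 0, 0, 0, 0, 0, 1],
  [0, 0, 0, 0, 0, 0, 1],
  [0, 0, 0, 0, 0, 0, 1],
])

```text
t: 9.87
tcp_pos: [0.513, -0.1557, 0.1688]
tool_rot: [-0.036, 0.999, 0.002, 0.0]
force: [-12.5, 4.5, 39.8]
finger_gap: -0.003
grip_force: 20.0
```

The plunger is on its stop, since the height stayed put while the force rose, and I held it for 1.5 s. Now I let it rise and go back to the tab.

step_arm([
  [0, 0, -0.1, 0, 0, 0, 1],
  [0, 0, -0.2, 0, 0, 0, 1],
  [0, 0, -0.3, 0, 0, 0, 1],
  [0, 0, -0.4, 0, 0, 0, 1],
  [0, 0, -0.5, 0, 0, 0, 1],
  [0, 0, -0.65, 0, 0, 0, 1],
  [0, 0, -1, 0, 0, 0, 1],
])

```text
t: 10.45
tcp_pos: [0.5104, -0.155, 0.2411]
tool_rot: [-0.036, 0.999, 0.001, -0.004]
force: [0.5, 1.7, 0.6]
finger_gap: -0.003
grip_force: 0.0
```

step_arm([
  [0, 0.5, 0, 0, 0, 0, 1],
  [0, 1, 0, 0, 0, 0, 0],
  [0, 1, 0, 0, 0, 0, 0],
])

```text
t: 10.7
tcp_pos: [0.5072, -0.0671, 0.2435]
tool_rot: [-0.042, 0.999, 0.003, -0.0]
force: [0.8, 0.8, -0.1]
finger_gap: 0.271
grip_force: 0.0
```

step_arm([
  [0, 0.5, 0, 0, 0, 0, 0],
  [0, 0.5, 0, 0, 0, 0, 0],
  [0, 0.5, 0, 0, 0, 0, 0],
  [0, 0.5, 0, 0, 0, 0, 0],
])

```text
t: 11.03
tcp_pos: [0.504, -0.0364, 0.2434]
tool_rot: [-0.037, 0.999, -0.0, -0.0]
force: [0.0, 0.3, -0.1]
finger_gap: 0.5
grip_force: 0.0
```

```bash
python3 - <<'E'
from h import *
J=(.5135,-.1547,.0735)
inc(j2w([0,.1195,.081],J),.0735)
p=cam("wrist")
im=cv2.resize(p["frame"],None,fx=1.56,fy=1.56,interpolation=cv2.INTER_CUBIC)
for P in [(-25,113,92),(25,113,92),(25,127,92),(-25,127,92),(-36,75,44),(36,75,44),(0,0,170)]:
    q=proj(p,j2w(np.array(P)/1000.,J));cv2.circle(im,(int(q[1]*1.56),int(q[0]*1.56)),3,(0,0,255),1)
cv2.imwrite("pics/i.png",im)
E
```

```text
tcp [ 0.504  -0.0364  0.2434] shift [-0.011   0.0116  2.0305] turn [-0.0002 -0.0001 -0.0001] t 11.03 F [ 0.   0.3 -0.1] gap 0.5
```

View pics/i.png

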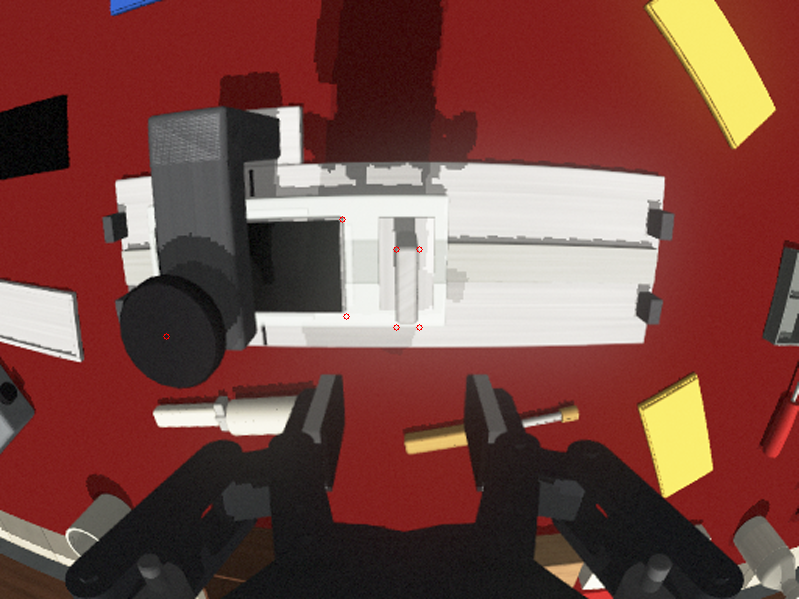

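The tab, at columns 396-419, and the phone edge at column 342 are where expected. The plunger head is up.

step_arm([
  [-0.01, 0.01, 0.4, 0, 0, 0, 0],
  [-0.01, 0.01, 0.8, 0, 0, 0, 0],
  [-0.01, 0.01, 1, 0, 0, 0, 0],
  [-0.01, 0.01, 1, 0, 0, 0, 0],
])

```text
t: 11.42
tcp_pos: [0.5018, -0.0367, 0.16]
tool_rot: [-0.035, 0.999, -0.001, -0.004]
force: [-0.7, 0.9, 0.8]
finger_gap: 0.504
grip_force: 0.0
```

step_arm([
  [0, 0, 0.4, 0, 0, 0, 0],
  [0, 0, 0.8, 0, 0, 0, 0],
  [0, 0, 1, 0, 0, 0, 0],
  [0, 0, 1, 0, 0, 0, 0],
  [0, 0, 1, 0, 0, 0, 1],
  [0, 0, 1, 0, 0, 0, 1],
  [0, 0, 1, 0, 0, 0, 1],
  [0, 0, 1, 0, 0, 0, 1],
  [0, 0, 1, 0, 0, 0, 1],
  [0, 0, 1, 0, 0, 0, 1],
], force=40)

```text
t: 12.25
tcp_pos: [0.5068, -0.0355, 0.0856]
tool_rot: [-0.036, 0.999, 0.0, 0.002]
force: [-0.2, 0.1, 7.1]
finger_gap: 0.155
grip_force: 40.8
```

```bash
python3 - <<'E'
from h import *
J=(.5135,-.1547,.0735)
inc(j2w([0,.29,.081],J),.0735)
E
```

```text
tcp [ 0.5068 -0.0355  0.0856] shift [0.0285 2.1324 0.0572] turn [ 0.0001  0.0014 -0.0004] t 12.25 F [-0.2  0.1  7.1] gap 0.155
```

step_arm([
  [0, 0.03, -0.02, 0, 0, 0, 1],
  [0, 0.1, -0.02, 0, 0, 0, 1],
  [0, 0.22, -0.02, 0, 0, 0, 1],
  [0, 0.37, -0.02, 0, 0, 0, 1],
  [0, 0.53, -0.02, 0, 0, 0, 1],
  [0, 0.69, -0.02, 0, 0, 0, 1],
  [0, 0.85, -0.02, 0, 0, 0, 1],
  [0, 1, -0.02, 0, 0, 0, 1],
])

```text
t: 12.92
tcp_pos: [0.5003, 0.0445, 0.0856]
tool_rot: [-0.036, 0.999, -0.001, 0.002]
force: [3.7, -4.9, -2.7]
finger_gap: 0.155
grip_force: 39.7
```

step_arm([
  [0, 0.15, 0, 0, 0, 0, 1],
  [0, 0.3, 0, 0, 0, 0, 1],
  [0, 0.45, 0, 0, 0, 0, 1],
  [0, 0.6, 0, 0, 0, 0, 1],
  [0, 0.74, 0, 0, 0, 0, 1],
  [0, 0.86, 0, 0, 0, 0, 1],
  [0, 0.95, 0, 0, 0, 0, 1],
  [0, 1, 0, 0, 0, 0, 1],
  [0, 1, 0, 0, 0, 0, 1],
])

```text
t: 13.67
tcp_pos: [0.4943, 0.1251, 0.0856]
tool_rot: [-0.037, 0.999, -0.0, 0.001]
force: [3.9, -0.7, -1.7]
finger_gap: 0.156
grip_force: 39.8
```

```bash
python3 - <<'E'
from h import *
J=(.5135,-.1547,.0735)
inc(j2w([0,.29,.081],J),.0735)
E
```

```text
tcp [0.4943 0.1251 0.0856] shift [0.0178 0.1196 0.0569] turn [-0.      0.0009  0.    ] t 13.67 F [ 3.9 -0.7 -1.7] gap 0.156
```

step_arm([
  [0, 0.03, 0, 0, 0, 0, 1],
  [0, 0.06, 0, 0, 0, 0, 1],
  [0, 0.09, 0, 0, 0, 0, 1],
  [0, 0.11, 0, 0, 0, 0, 1],
  [0, 0.13, 0, 0, 0, 0, 1],
  [0, 0.13, 0, 0, 0, 0, 1],
])

```text
t: 14.17
tcp_pos: [0.4937, 0.1335, 0.0856]
tool_rot: [-0.036, 0.999, -0.001, 0.001]
force: [3.5, -3.9, -0.6]
finger_gap: 0.155
grip_force: 40.0
```

step_arm([
  [0, 0.02, 0, 0, 0, 0, 1],
  [0, 0.04, 0, 0, 0, 0, 1],
  [0, 0.05, 0, 0, 0, 0, 1],
  [0, 0.05, 0, 0, 0, 0, 1],
  [0, 0.05, 0, 0, 0, 0, 1],
])

```text
t: 14.58
tcp_pos: [0.4936, 0.1354, 0.0856]
tool_rot: [-0.035, 0.999, -0.002, 0.001]
force: [4.5, -7.9, -1.5]
finger_gap: 0.16
grip_force: 40.2
```

The motion stalled and the force rose, so the sled is at the stop. I release and rise.

step_arm([
  [0, -0.02, 0, 0, 0, 0, 0],
  [0, -0.02, 0, 0, 0, 0, 0],
  [0, -0.02, 0, 0, 0, 0, 0],
  [0, -0.02, 0, 0, 0, 0, 0],
  [0, -0.02, 0, 0, 0, 0, 0],
  [0, -0.02, -0.3, 0, 0, 0, 0],
  [0, -0.02, -0.7, 0, 0, 0, 0],
  [0, -0.02, -1, 0, 0, 0, 0],
])

```text
t: 15.25
tcp_pos: [0.4923, 0.1374, 0.1665]
tool_rot: [-0.036, 0.999, 0.0, -0.0]
force: [0.5, 0.0, 0.9]
finger_gap: 0.501
grip_force: 0.0
```

step_arm([
  [0, 0, -0.5, 0, 0, 0, 0],
  [0, 0, -1, 0, 0, 0, 0],
  [0, 0, -1, 0, 0, 0, 0],
  [0, 0, -1, 0, 0, 0, 0],
])

```text
t: 15.58
tcp_pos: [0.4937, 0.138, 0.2477]
tool_rot: [-0.037, 0.999, 0.002, 0.003]
force: [0.4, -0.1, -0.6]
finger_gap: 0.5
grip_force: 0.0
```

```bash
python3 - <<'E'
from h import *
J=(.5135,-.1547,.0735)
inc(j2w([0,.29,.25],J),.0735)
p=cam("wrist")
im=cv2.resize(p["frame"],None,fx=1.56,fy=1.56,interpolation=cv2.INTER_CUBIC)
for P in [(-25,283,92),(25,283,92),(25,297,92),(-25,297,92),(-36,245,44),(36,245,44),(-36,95,44),(36,95,44),(0,0,170)]:
    q=proj(p,j2w(np.array(P)/1000.,J));cv2.circle(im,(int(q[1]*1.56),int(q[0]*1.56)),3,(0,0,255),1)
cv2.imwrite("pics/k.png",im)
E
```

```text
tcp [0.4937 0.138  0.2477] shift [ 0.022  -0.0421 -0.0288] turn [ 0.0009  0.0017 -0.0001] t 15.58 F [ 0.4 -0.1 -0.6] gap 0.5
```

View pics/k.png

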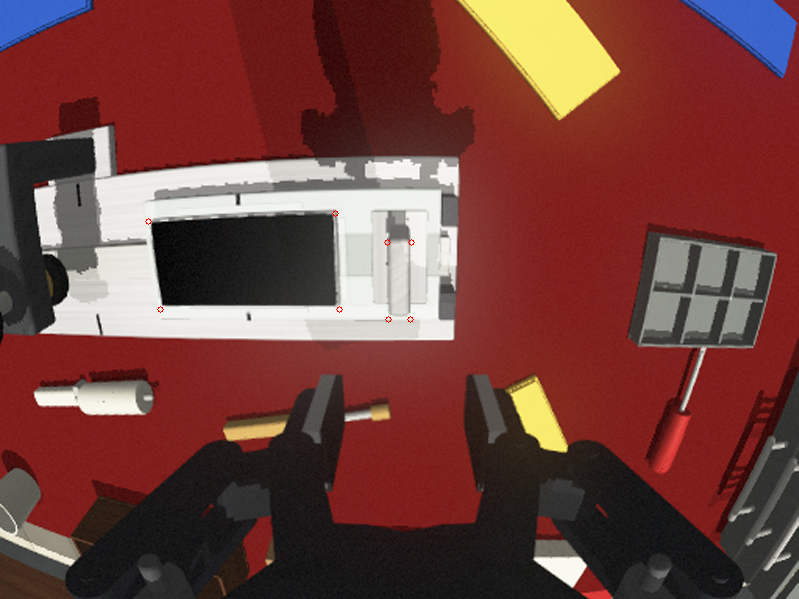

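The sled's edge is against the stop blocks at column 441. The phone lies in its nest at (258, 246), matching the projected corners, and the gripper is clear, so I hand in.

step_arm([
  [0, 0, 0, 0, 0, 0, 0],
  [0, 0, 0, 0, 0, 0, 0],
  [0, 0, 0, 0, 0, 0, 0],
  [0, 0, 0, 0, 0, 0, 0],
])

```text
t: 15.97
tcp_pos: [0.4918, 0.1369, 0.244]
tool_rot: [-0.036, 0.999, -0.0, -0.001]
force: [-0.3, 0.5, -0.5]
finger_gap: 0.499
grip_force: 0.0
```

```bash
python3 -c "
from cell import ctrl
print(ctrl.sign_off())"
```

```text
the job is handed in; nothing more can be done
None
```

I centred the phone under the pad, held the plunger on its stop for about 1.5 s and let it rise, then brought the sled back to the open-end stop with the phone in its nest, and handed the job in at 16 s; the sign-off returned no verdict.

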